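Half-open the lamp shutter on a light meter

ROBOT

A 6-joint arm with a two-finger parallel gripper is mounted at the origin on the work surface. World frame = base frame: x ahead of the robot, y to its left, z up, the work surface at z = 0. Lengths are in mm, angles in rad, forces in N, time in s.
With the tool pointing down it reaches from about 325 to 775 mm from the base axis. Payload 9.3 kg.
Tool frame: the origin (TCP) lies on the centre line of the jaws, within the pads' length; the fingertips stand 11 mm ahead of it and the grasp point (between the pads) lies 8 mm behind it; y points along the fingers, z is the direction in which the jaws open and shut, and the axes are right-handed (so a half turn about y gives the same grasp; the last joint's range is limited). The gripper opens to 85 mm and grips with 20 to 120 N. Pads are 22 mm wide; open, the fingers measure 114 mm over their backs; the gripper's body (76 mm by 85 mm) begins 54 mm behind the grasp point. The pads swing forward as they close: fully open they stand 13 mm farther back than shut.
Start: joints at [-0.153, 0.259, 0.021, 1.334, 0, 1.418], TCP at [549.997, -0.004, 242.279] pointing down, gripper open.
Joint ranges: [-3.04, 3.04], [-0.91, 1.82], [-1.04, 1.36], [-1.92, 1.95], [-1.52, 1.45], [-3.14, 3.14]. Speed limits (rad/s): [2.22, 2.22, 2.79, 3.14, 3.14, 3.14].

INTERFACE

Orientations are given as a unit quaternion [w, x, y, z].
In Python, from station import ctrl, grip, kinematics, sensors, grab_frame, camera_params, ticket gives the robot as it stands. Calls block until the motion is done:
- ctrl.move_pose(position, orientation): joint-space move of the TCP to a pose.
- ctrl.movel(position, ori=None, vel=150, max_force=None): straight line of the TCP; ori=None keeps the orientation; vel is the mean speed in mm/s. With max_force (N) it stops when the force on the tool has changed by that much, and returns True; else False.
- ctrl.goto_joints(angles): joint-space move.
- grip(opening, squeeze=None): finger opening in mm; squeeze is the grip in N (None keeps the last); returns when the fingers have stopped.
- ctrl.dwell(seconds).
- kinematics.solve_ik(position, orientation): joint angles nearest the present ones, or None.
- sensors.state(): the state.
- grab_frame(name): name is "scene" or "side" or "wrist"; returns the picture (400x640x3 uint8, red, green, blue); there is no depth.
- camera_params(name): a dict with "vertical_fov" (degrees; the focal length in pixels is half the picture's height over the tangent of half this angle, whatever the lens; pixels are square), "cx", "cy" (the principal point, pixels), "origin" and "orientation" of the camera in the world; the wrist camera has in their place "tool_from_camera" (4x4, takes a point from camera to tool coordinates, whose origin is the TCP and whose axes are the tool frame's). Camera axes: x right, y down, z forward; pixel columns grow to the right and rows downward; lengths in mm; the calibration is good to about 2 mm. A picture is of the moment at which its call begins: read the wrist's pose just before it. camera_params takes no time and is no camera call.
A pose or a line that the arm cannot do raises ctrl.Unreachable and nothing moves.
- ticket.close_job(): hands the job in, once; it reports no verdict.
The state is a dict: "time": time; "joint_positions": joint angles; "qd": joint speeds; "joint_efforts": joint torques, N m; "position": TCP position; "orientation": TCP orientation; "wrist_force": force on the tool from outside, world axes, zero at the start; "moment": the same for the moment, N m; "opening": finger opening in mm.
Only numpy, scipy, OpenCV 4.12 (cv2) and the standard library are available. Lean on these libraries where they do the work, as an engineer would, in place of code of your own. Each camera call takes 0.05 s, during which the arm holds its last target. There are 200 camera calls.

TASK

Slide the light meter head (the low round puck with a white dome) across the bench, without lifting it, so that it stands centred in the pencilled circle in front of the lamp's window. Then, with the meter left there, draw the lamp's spring-loaded shutter open by its upright knob to half travel, not going well past half, and finish while still holding it steady there against the spring. Leave the other things on the bench undisturbed.

Things in the scene. Friction and masses are not known exactly. Their poses are not given: they have to be found in the camera images.
- meter: Light meter head: grey round puck, 90 mm diameter, 28 mm high, with a white dome (52 mm diameter) on top, 48 mm high overall; about 0.35 kg, loose. Origin: centre of its underside. It starts beside a similar-sized open steel dish (a bystander, 72 mm wide, 28 mm high); which of the two is where varies.
- spot: Flat pencilled circle on the bench, 113 mm diameter, 225 mm in front of the lamp's middle: where the meter belongs. Origin: its centre. (A smaller circle, 60 mm, further away is an old mark of no concern.)
- lamp: Grey lamp housing fixed to the bench, 130 mm deep (own x), 190 mm wide (own y), 105 mm high. Origin: centre of its underside. Its window is in the face that looks along its own -x, towards the circle. Its yaw varies.
- shutter_knob (a point): Centre of the grip of the shutter's upright round knob: 16 mm diameter, standing clear of the housing top (105 mm above the bench) up to 156 mm above the bench; this point is 136 mm above the bench, 72.5 mm from the lamp's middle along the lamp's own -x. It moves with the shutter; the shutter opens along the lamp's own +y. Its axes are those of the lamp.
- shutter (a joint): Travel of the aluminium shutter over the lamp's window, in m: 0 closed, where a spring keeps it, 0.060 fully open; half travel is 0.030. Three lines on the housing top mark closed, half (the longer line) and open, read against a small pointer on the knob. The spring pulls it back with 3 N when closed, rising by 1 N per 10 mm (6 N at half, 9 N fully open); it snaps shut when let go.

How it is judged:
By the outcome, as a careful person would: the job done as asked, in the order asked, and still so for the second after the job is handed in, while the arm keeps its last pose, push and grip.
It also fails if it takes over 56 s, if anything falls off the work surface, if the arm or the gripper's body presses on something with over 40 N, if the wrist force passes 120 N, or if a joint passes its speed limit or range.

## Working session

There is one attempt and no reset: what is moved stays moved. The work goes in short steps, each a Python script; the robot and the scene stay as the last script left them, time stands still between calls to the robot, and variables do not carry over. Pictures are saved under pics/ and viewed, about 8 in all and at most 12, crops included, and the job is handed in when it is done.

```bash
ls; mkdir -p pics; python3 - <<'E'
from station import *
import cv2
for n in("scene","side","wrist"):
    f=grab_frame(n); cv2.imwrite(f"pics/{n}0.png",f[...,::-1]); print(n,camera_params(n))
print(sensors.state())
E
```

```text
pics
scene {'vertical_fov': 49.207399049389096, 'cx': 316.73851382378285, 'cy': 201.2150202364751, 'origin': array([974.31030467, -54.01008139, 776.88991352]), 'orientation': array([-0.20134304,  0.69786229,  0.65940266, -0.19400345])}
side {'vertical_fov': 48.46438436420075, 'cx': 317.90528232182146, 'cy': 204.45303401403973, 'origin': array([ 411.45301559, -674.39497196,  647.50295389]), 'orientation': array([-0.43941273,  0.89186806, -0.0997454 ,  0.03922604])}
wrist {'vertical_fov': 68.30494541229598, 'cx': 315.28906709876753, 'cy': 201.6186672046047, 'tool_from_camera': array([[ 9.82466896e-04,  9.46647736e-01,  3.22268675e-01,
        -8.30938963e+01],
       [ 4.45515542e-04, -3.22269213e-01,  9.46647958e-01,
        -1.31835942e+02],
       [ 9.99999418e-01, -7.86474578e-04, -7.38365112e-04,
        -4.58990478e-01],
       [ 0.00000000e+00,  0.00000000e+00,  0.00000000e+00,
         1.00000000e+00]])}
{'time': 0.15, 'joint_positions': array([-1.52621693e-01,  2.59034727e-01,  2.09532177e-02,  1.33369771e+00,
       -9.17070013e-06,  1.41821365e+00]), 'qd': array([-0.00034952, -0.00114801,  0.00323418, -0.00134199, -0.00072914,
       -0.00148639]), 'joint_efforts': array([ 3.21120227e-03, -5.55970466e+01,  3.44662285e+01,  1.13262911e-02,
       -1.37106272e-04,  2.85134706e-05]), 'position': array([5.49802415e+02, 1.11379565e-02, 2.41827075e+02]), 'orientation': array([ 0.49978206, -0.50019832,  0.500288  , -0.49973139]), 'wrist_force': array([-0.36902779,  0.51961379, -0.80209074]), 'moment': array([-0.03001573, -0.00441056,  0.00040934]), 'opening': 85.80745540959147}
```

View pics/scene0.png

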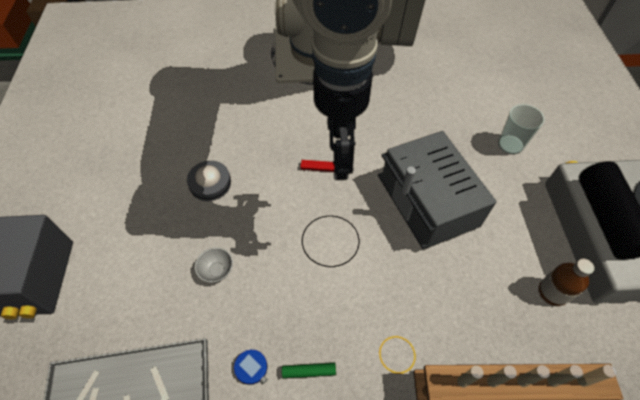

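View pics/side0.png

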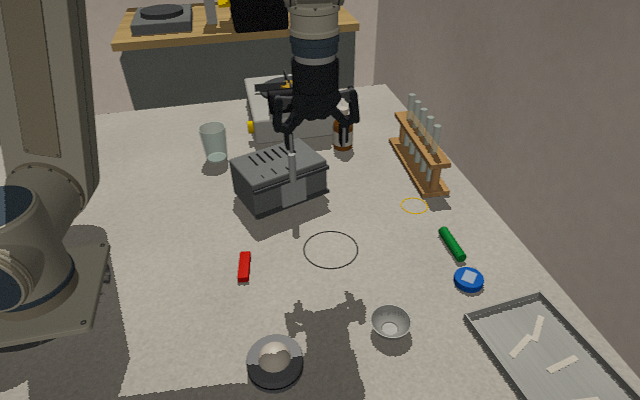

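Scene view: meter at (209,180), dish at (213,266), circle at (330,241), knob top at (411,172), a red bar at (320,166), lamp top corners about (382,155), (443,133), (494,203). Side view: meter at (275,362), circle at (330,250), knob top at (292,153).

```bash
cat > h.py <<'E'
from station import *
import numpy as np, cv2
from scipy.spatial.transform import Rotation as R
def rot(q): return R.from_quat(np.r_[q[1:],q[0]])
def cam(n,st=None):
    p=camera_params(n); f=200/np.tan(np.radians(p['vertical_fov']/2))
    if n=='wrist':
        T=p['tool_from_camera']; A=rot(st['orientation']).as_matrix()
        return f,p['cx'],p['cy'],A@T[:3,3]+st['position'],A@T[:3,:3]
    return f,p['cx'],p['cy'],p['origin'],rot(p['orientation']).as_matrix()
def pt(c,u,v,z):
    f,cx,cy,o,A=c; d=A@np.array([(u-cx)/f,(v-cy)/f,1]); return o+d*(z-o[2])/d[2]
def px(c,P):
    f,cx,cy,o,A=c; q=A.T@(np.array(P)-o); return q[:2]/q[2]*f+[cx,cy]
E
python3 - <<'E'
from h import *
s=cam('scene');d=cam('side')
np.set_printoptions(precision=1,suppress=True)
# ellipse fit of the circle
for n,c,uv in(('scene',s,(330,241)),('side',d,(330,250))):
    g=cv2.cvtColor(cv2.imread(f'pics/{n}0.png'),cv2.COLOR_BGR2GRAY)
    m=np.zeros_like(g);cv2.ellipse(m,uv,(36,32),0,0,360,255,-1);cv2.ellipse(m,uv,(20,12),0,0,360,0,-1)
    bg=cv2.medianBlur(g,15); ys,xs=np.where((m>0)&(bg.astype(int)-g>35)&(bg>100))
    P=np.array([pt(c,x,y,0)[:2] for x,y in zip(xs,ys)])
    A=np.c_[2*P,np.ones(len(P))];k=np.linalg.lstsq(A,(P**2).sum(1),rcond=None)[0]
    print(n,'spot',k[:2],'r',np.sqrt(k[2]+k[:2]@k[:2]),len(P))
for nm,z,a,b in[('dome',40,(209,176),(275,355)),('dish',14,(213,266),(391,323)),('knobtop',156,(411,171),(292,153)),
  ('red',5,(318,166),(245,267)),('c1',105,(382,155),(232,160)),('c2',105,(443,133),(303,143)),('c3',105,(494,203),(328,165)),('c4',105,(427,240),(257,189))]:
    print(nm,pt(s,*a,z),pt(d,*b,z))
for n in('scene','side'):
    im=cv2.imread(f'pics/{n}0.png')
    x,y=(350,110) if n=='scene' else (215,90)
    cr=cv2.resize(im[y:y+150,x:x+160],None,fx=2.5,fy=2.5,interpolation=3)
    x,y=(170,145) if n=='scene' else (225,320)
    c2=cv2.resize(im[y:y+80,x:x+100],None,fx=4,fy=4,interpolation=3)[:, :400]
    v=np.vstack([cr[:300],c2[:300,:400]]) if 0 else np.vstack([cr[:375][:, :400],c2[:225]])
    cv2.imwrite(f'pics/z_{n}.png',v); 
cv2.imwrite('pics/z.png',np.hstack([cv2.imread('pics/z_scene.png'),cv2.imread('pics/z_side.png')]))
E
```

```text
scene spot [573.4  -9.3] r 56.484380529706776 388
side spot [569.3  -5.5] r 57.66067299859172 218
dome [ 430.7 -252.3   40. ] [ 421.6 -262.2   40. ]
dish [ 623.1 -235.5   14. ] [ 626.6 -227.    14. ]
knobtop [526.4 133.6 156. ] [522.7 138.8 156. ]
red [391.8 -23.1   5. ] [391.  -24.8   5. ]
c1 [447.8  99.2 105. ] [394.1 225.9 105. ]
c2 [399.  229.7 105. ] [568.2 263.1 105. ]
c3 [569.8 286.9 105. ] [604.6 152.  105. ]
c4 [637.4 151.4 105. ] [438.3  96.9 105. ]
```

View pics/z.png

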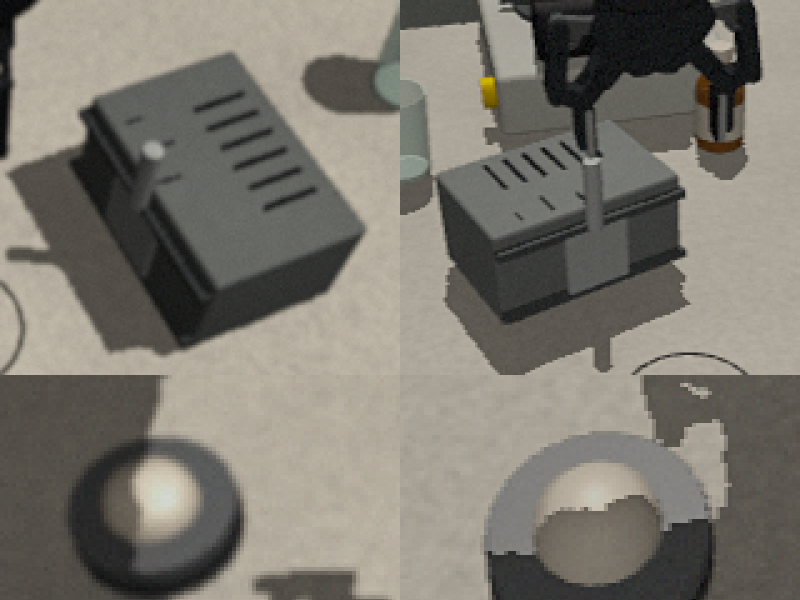

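```bash
cat >> h.py <<'E'
Q0=R.from_quat([-.5,.5,-.5,.5])   # [w,x,y,z]=[.5,-.5,.5,-.5]
def qdown(psi):                    # start orientation turned by psi about world z
    q=(R.from_euler('z',psi)*Q0).as_quat(); return np.r_[q[3],q[:3]]
E
python3 - <<'E'
from h import *
from scipy.optimize import least_squares
np.set_printoptions(precision=3,suppress=True)
s=cam('scene');d=cam('side')
loc=np.array([[-65,95],[65,95],[65,-95],[-65,-95]])
obs={'s':(s,[(388.8,149.2),(442.8,131.2),(495.2,202),(437.2,226)]),
     'd':(d,[(253.8,186),(231,161.2),(299.8,138.8),(327,162.8)])}
# order: scene A(-x,+y) B(+x,+y) C(+x,-y) D(-x,-y)
def res(p,ks='sd'):
    c,sn=np.cos(p[2]),np.sin(p[2]); W=loc@np.array([[c,sn],[-sn,c]])+p[:2]
    return np.concatenate([px(obs[k][0],[*w,105])-o for k in ks for w,o in zip(W,obs[k][1])])
for ks in('s','d','sd'):
    r=least_squares(res,[510,200,1.83],args=(ks,),loss='soft_l1'); p=r.x
    ex=np.array([np.cos(p[2]),np.sin(p[2])]);ey=np.array([-ex[1],ex[0]])
    print(ks,p,'spot',p[:2]-225*ex,'resid',res(p,ks).round(1))
    print('  knob local', [(q@ex,q@ey) for q in (np.array([526.4,133.6])-p[:2],np.array([522.7,138.8])-p[:2])])
print(Q0.as_matrix())
for psi in (0,.5,1,-.5,-1,1.5,-1.5):
    print(psi,kinematics.solve_ik([426,-257,200],qdown(psi)),kinematics.solve_ik([571,-7,45],qdown(psi)))
    print('     knob',kinematics.solve_ik([510,136,128],qdown(psi)))
E
```

```text
s [500.937 202.758   1.914] spot [576.597  -9.14 ] resid [-2.5 -0.2  0.4 -1.7  3.5  0.2 -0.4  0.6]
  knob local [(np.float64(-73.69279617924688), np.float64(-0.7244494720335035)), (np.float64(-67.55142024816854), np.float64(1.0114945573555014))]
d [498.568 194.466   1.915] spot [574.462 -17.348] resid [-0.4  2.3 -1.9 -0.3  0.5 -0.5  1.9 -1.2]
  knob local [(np.float64(-66.68713866881473), np.float64(-5.67072879279995)), (np.float64(-60.54384993402002), np.float64(-3.9415661281139225))]
sd [500.339 201.822   1.913] spot [575.881 -10.118] resid [-3.  -0.5 -0.1 -1.9  2.9 -0.1 -1.1  0.3 -0.   0.2 -1.3 -2.1  0.7 -2.
  1.9 -2.9]
  knob local [(np.float64(-73.01126059217732), np.float64(-1.6432687301788402)), (np.float64(-66.87085624046318), np.float64(0.09610885891724652))]
[[ 0.  0.  1.]
 [-1.  0.  0.]
 [ 0. -1.  0.]]
0 [-0.712  0.186 -0.183  1.201  0.     0.859] [-0.159  0.421 -0.269  0.881  0.     1.412]
     knob [ 0.102  0.281 -0.248  1.042  0.     1.672]
0.5 [-0.712  0.186 -0.183  1.201  0.     0.359] [-0.159  0.421 -0.269  0.881  0.     0.912]
     knob [ 0.102  0.281 -0.248  1.042  0.     1.172]
1 [-0.712  0.186 -0.183  1.201  0.    -0.141] [-0.159  0.421 -0.269  0.881  0.     0.412]
     knob [ 0.102  0.281 -0.248  1.042  0.     0.672]
-0.5 [-0.712  0.186 -0.183  1.201  0.     1.359] [-0.159  0.421 -0.269  0.881  0.     1.912]
     knob [ 0.102  0.281 -0.248  1.042  0.     2.172]
-1 [-0.712  0.186 -0.183  1.201  0.     1.859] [-0.159  0.421 -0.269  0.881  0.     2.412]
     knob [ 0.102  0.281 -0.248  1.042  0.     2.672]
1.5 [-0.712  0.186 -0.183  1.201  0.    -0.641] [-0.159  0.421 -0.269  0.881  0.    -0.088]
     knob [ 0.102  0.281 -0.248  1.042  0.     0.172]
-1.5 [-0.712  0.186 -0.183  1.201  0.     2.359] [-0.159  0.421 -0.269  0.881  0.     2.912]
     knob [ 0.102  0.281 -0.248  1.042  0.    -3.111]
```

```bash
python3 - <<'E'
from h import *
np.set_printoptions(precision=1,suppress=True)
q=qdown(.343)
for n,p in(('spot',[573,-8,220]),('meter',[426,-257,180])):
    ctrl.move_pose(p,q); ctrl.dwell(.2)
    st=sensors.state(); f=grab_frame('wrist'); cv2.imwrite(f'pics/w_{n}.png',f[...,::-1])
    np.savez(f'{n}.npz',position=st['position'],orientation=st['orientation']); c=cam('wrist',st)
    print(n,st['time'],st['position'])
    for g in ((573,-8,0),(426,-257,0),(426,-257,28),(426,-257,48),(524,136,156)): print(g,px(c,g))
a=[cv2.imread(f'pics/w_{n}.png') for n in('spot','meter')]
cv2.imwrite('pics/w.png',np.vstack([cv2.resize(i[:, :],(480,300)) for i in a]))
E
```

```text
spot 0.775 [572.8  -7.8 220.7]
(573, -8, 0) [315.8 173.3]
(426, -257, 0) [160.3 300.6]
(426, -257, 28) [149.9 314. ]
(426, -257, 48) [141.5 324.8]
(524, 136, 156) [319.8 -29.2]
meter 2.15 [ 426.7 -256.3  180.1]
(573, -8, 0) [564.5 -18.8]
(426, -257, 0) [315.  182.2]
(426, -257, 28) [314.9 189.4]
(426, -257, 48) [314.9 195.4]
(524, 136, 156) [ 1318.9 -1096. ]
```

View pics/w.png

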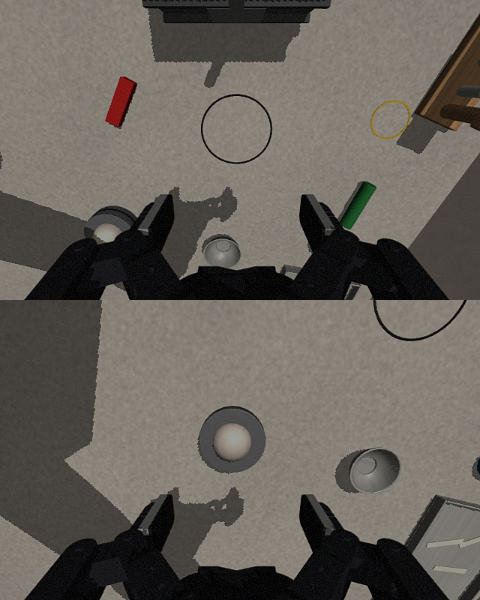

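The wrist views show the circle at about (315,172) and the meter centred at about (309,187) in full-size pixels, with the dish clear of the path. Next I'll fit both.

```bash
python3 - <<'E'
from h import *
np.set_printoptions(precision=1,suppress=True)
def fit(P):
    k=np.linalg.lstsq(np.c_[2*P,np.ones(len(P))],(P**2).sum(1),rcond=None)[0]; return k[:2],np.sqrt(k[2]+k[:2]@k[:2])
c=cam('wrist',np.load('spot.npz')); g=cv2.cvtColor(cv2.imread('pics/w_spot.png'),6)
m=np.zeros_like(g);cv2.circle(m,(315,172),54,255,-1);cv2.circle(m,(315,172),38,0,-1)
ys,xs=np.where((m>0)&(g<70)); print('spot',fit(np.array([pt(c,x,y,0)[:2] for x,y in zip(xs,ys)])),len(xs))
c=cam('wrist',np.load('meter.npz')); im=cv2.imread('pics/w_meter.png'); g=cv2.cvtColor(im,6)
print('px bench/rim/dome',g[187,240],g[187,275],g[187,309])
m=np.zeros_like(g);cv2.circle(m,(309,187),60,255,-1)
d=((g>130)&(m>0)).astype(np.uint8)
for nm,b in(('disc',((g<105)&(m>0))),):
    b=b.astype(np.uint8); cs,_=cv2.findContours(b,0,1); k=max(cs,key=cv2.contourArea)
    print(nm,cv2.boundingRect(k),cv2.minEnclosingCircle(k))
    for z in(0,14,28): print(z,fit(np.array([pt(c,*p,z)[:2] for p in cv2.convexHull(k)[:,0].astype(float)])))
    # dome = hole inside
    h=np.zeros_like(g);cv2.drawContours(h,[k],-1,255,-1);h[b>0]=0
    ys,xs=np.where(h>0);print('dome',xs.mean(),ys.mean(),len(xs),pt(c,xs.mean(),ys.mean(),34))
E
```

```text
spot (array([572.2,  -9.1]), np.float64(56.64980081029001)) 666
px bench/rim/dome 132 76 156
disc (263, 141, 92, 91) ((307.72601318359375, 186.78082275390625), 46.520389556884766)
0 (array([ 421.5, -266.4]), np.float64(50.778108414235156))
14 (array([ 420.5, -262.5]), np.float64(48.49900287025724))
28 (array([ 419.5, -258.5]), np.float64(46.21989732627666))
dome 310.5716845878136 187.20131421744324 1674 [ 420.6 -254.6   34. ]
```

```bash
python3 - <<'E'
from h import *
np.set_printoptions(precision=1,suppress=True)
q=qdown(.343)
def show(t): s=sensors.state(); print(t,round(s['time'],2),s['position'],s['wrist_force'],round(s['opening'],1))
M=np.array([420.5,-256.5]);S=np.array([572.3,-9])
ctrl.movel([*M,80],q); grip(72,20)
print('hit',ctrl.movel([*M,38],vel=60,max_force=8)); show('down')
grip(40,20); show('grip')
print('hit',ctrl.movel([*S,38],vel=80,max_force=25)); show('slid')
grip(85); show('open')
ctrl.movel([*S,200],vel=200); ctrl.dwell(.2)
st=sensors.state(); f=grab_frame('wrist'); cv2.imwrite('pics/w2.png',f[...,::-1]); np.savez('w2.npz',position=st['position'],orientation=st['orientation'])
f2=grab_frame('scene'); cv2.imwrite('pics/s2.png',f2[...,::-1])
c=cam('wrist',st); print(px(c,[*S,0]),px(c,[*S,28]))
cv2.imwrite('pics/v2.png',np.hstack([cv2.resize(f[100:260,215:415],None,fx=2,fy=2)[...,::-1],f2[100:300,230:630][...,::-1].repeat(1,0)[:, :].copy() if 0 else cv2.resize(f2[140:300,270:470],None,fx=2,fy=2)[...,::-1]]))
E
```

```text
hit False
down 4.16 [ 420.6 -256.6   38.1] [0.7 0.3 0.4] 71.7
grip 4.51 [ 420.5 -256.7   38.6] [-2.5  0.3  4.7] 48.3
hit False
slid 8.29 [572.2 -10.   38.7] [-2.6 -5.   6. ] 48.3
open 8.75 [572.3  -8.9  38. ] [-0.  -0.3  0.1] 85.1
[316.5 177.9] [316.5 184.3]
```

View pics/v2.png

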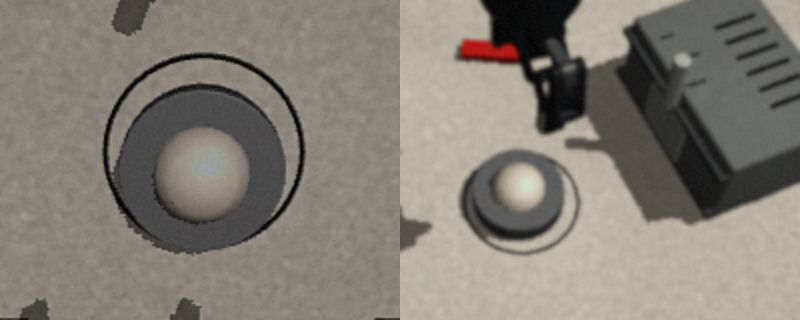

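```bash
cat > meas.py <<'E'
from h import *
np.set_printoptions(precision=1,suppress=True)
def fit(P):
    k=np.linalg.lstsq(np.c_[2*P,np.ones(len(P))],(P**2).sum(1),rcond=None)[0]; return k[:2],np.sqrt(k[2]+k[:2]@k[:2])
def meter(im,st):
    c=cam('wrist',st); hsv=cv2.cvtColor(im,cv2.COLOR_BGR2HSV).astype(int); g=im.max(2)
    # dome: warm & bright inside; fit lower dome outline as sphere silhouette
    f,cx,cy,o,A=c
    w=(hsv[...,2]>110)&(hsv[...,1]>12); m=np.zeros(g.shape,np.uint8); u=px(c,[572.3,-9,34]); cv2.circle(m,tuple(int(v) for v in u),34,255,-1)
    from scipy.optimize import least_squares
    b=(w&(m>0)).astype(np.uint8); n,lab,sta,cen=cv2.connectedComponentsWithStats(b); k=1+sta[1:,4].argmax(); print('dome comp',sta[k],cen[k])
    # model centroid of dome (cap of sphere R26.9 centre z 21.1, above z 28)
    th=np.linspace(0,2*np.pi,60); zz=np.linspace(28,48,15); rr=np.sqrt(np.maximum(26.9**2-(zz-21.1)**2,0))
    L=np.array([[r*np.cos(t),r*np.sin(t),z] for r,z in zip(rr,zz) for t in th])
    def cent(p):
        uv=np.array([px(c,l+[p[0],p[1],0]) for l in L]).astype(np.float32); h=cv2.convexHull(uv); M=cv2.moments(h); return np.array([M['m10'],M['m01']])/M['m00']
    r=least_squares(lambda p:cent(p)-cen[k],[572,-9],diff_step=1e-3); print('meter by dome',r.x)
    # rim points: rays from dome centre outwards, base/top transitions printed
    G=cv2.GaussianBlur(cv2.cvtColor(im,6),(3,3),0)
    # disc radial outline, silhouette = hull of base & top circles
    e=[]
    for t in np.radians(np.arange(0,360,5)):
        R_=np.arange(28,60); x=cen[k][0]+R_*np.cos(t); y=cen[k][1]+R_*np.sin(t)
        v=G[y.round().astype(int),x.round().astype(int)].astype(int); j=np.where(v>95)[0]
        if len(j): e.append((x[j[0]],y[j[0]]))
    e=np.array(e,np.float32)
    def sil(p):
        uv=np.array([px(c,[p[0]+45*np.cos(t),p[1]+45*np.sin(t),z]) for z in(0,28) for t in th],np.float32); h=cv2.convexHull(uv)
        return np.array([cv2.pointPolygonTest(h,tuple(map(float,q)),True) for q in e])
    r=least_squares(sil,[572,-14],loss='soft_l1',diff_step=1e-3); print('meter by outline',r.x,'median |res| px',np.median(abs(r.fun)))
    return r.x
E
python3 - <<'E'
from meas import *
st=np.load('w2.npz'); im=cv2.imread('pics/w2.png'); meter(im,st)
c=cam('wrist',st); g=cv2.cvtColor(im,6)
hits=[]
for t in np.radians(np.arange(170,371,4)):   # upper part of the ring
    P=[(572.3+0,-9)]
    u=px(c,[572.3,-9,0]); r=np.arange(44,58,.5); x=u[0]+r*np.cos(t); y=u[1]+r*np.sin(t)
    v=g[y.round().astype(int),x.round().astype(int)]; j=v.argmin()
    if v[j]<70: hits.append(pt(c,x[j],y[j],0)[:2])
print('spot now',fit(np.array(hits)),len(hits))
E
```

```text
dome comp [ 296  164   43   44 1371] [317. 185.]
meter by dome [573.3 -10.2]
meter by outline [571.5 -12.7] median |res| px 0.9019727909702255
spot now (array([572.1,  -9.5]), np.float64(56.37252821690636)) 51
```

```bash
python3 - <<'E'
from h import *
np.set_printoptions(precision=1,suppress=True)
st=np.load('w2.npz');c=cam('wrist',st)
a,b=pt(c,315.5,142,0),pt(c,315.5,127.5,0);print(a,b,np.linalg.norm(a-b),'base centre dist from spot:',np.linalg.norm(a[:2]-[572.2,-9.3])-45)
th=np.linspace(0,2*np.pi,90)
def draw(im,c,p,col,ox,oy,k):
    for z,r in((0,45),(28,45),(28,26)):
        uv=np.array([(px(c,[p[0]+r*np.cos(t),p[1]+r*np.sin(t),z])-[ox,oy]+.5)*k for t in th]).round().astype(int); cv2.polylines(im,[uv],True,col,1)
out=[]
for n,cc,(x,y) in(('w2',c,(255,120)),('s2',cam('scene'),(285,185))):
    im=cv2.imread(f'pics/{n}.png')[y:y+120,x:x+120]; im=cv2.resize(im,None,fx=3.3,fy=3.3,interpolation=2)
    i2=im.copy(); draw(i2,cc,(571.2,-13),(0,0,255),x,y,3.3); out.append(i2)
cv2.imwrite('pics/ov.png',np.hstack(out))
E
```

```text
[557.5  29.1   0. ] [552.3  43.9   0. ] 15.642340751651766 base centre dist from spot: -3.8627807671547316
```

View pics/ov.png

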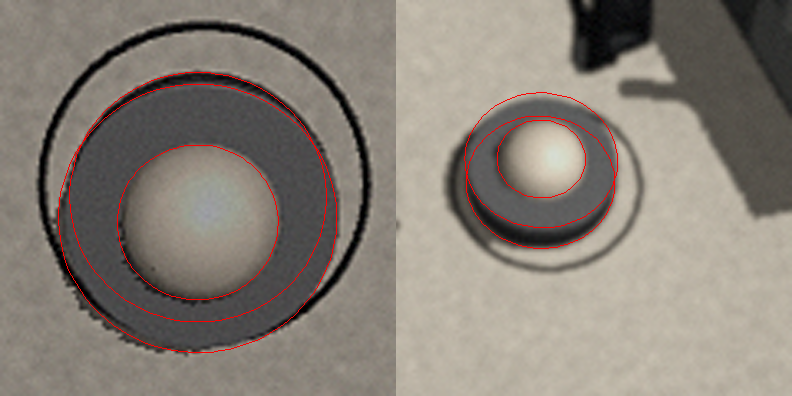

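The overlay fits at (571.2,-13.0), so the meter sits about 3.7 mm short of the circle's centre on the lamp side. I'll re-grip the dome and nudge it.

```bash
python3 - <<'E'
from meas import *
def show(t): s=sensors.state(); print(t,round(s['time'],2),s['position'],s['wrist_force'],round(s['opening'],1))
M=[571.2,-13]
ctrl.movel([*M,80],vel=200); grip(72,20); print(ctrl.movel([*M,38],vel=60,max_force=8)); grip(40,20); show('grip')
ctrl.movel([572.3,-8.5,38],vel=15); ctrl.dwell(.2); show('slid'); grip(85); show('open')
ctrl.movel([572.2,-9.3,200],vel=200); ctrl.dwell(.2)
st=sensors.state(); f=grab_frame('wrist')[...,::-1].copy(); cv2.imwrite('pics/w3.png',f); np.savez('w3.npz',position=st['position'],orientation=st['orientation'])
f2=grab_frame('scene')[...,::-1].copy(); cv2.imwrite('pics/s3.png',f2)
p=meter(f,st)
th=np.linspace(0,2*np.pi,90);out=[]
for im,cc,(x,y) in((f,cam('wrist',st),(255,120)),(f2,cam('scene'),(285,185))):
    i=cv2.resize(im[y:y+120,x:x+120],None,fx=3.3,fy=3.3,interpolation=2)
    for z,r in((0,45),(28,45),(28,26),(0,56.5)):
        uv=np.array([(px(cc,[572.2+r*np.cos(t),-9.3+r*np.sin(t),z])-[x,y]+.5)*3.3 for t in th]).round().astype(int); cv2.polylines(i,[uv],True,(0,0,255),1)
    out.append(i)
cv2.imwrite('pics/ov3.png',np.hstack(out))
E
```

```text
False
grip 12.24 [572.3 -12.8  39. ] [2.1 1.8 7.1] 48.5
slid 12.9 [572.8 -10.   39.1] [-1.7 -7.3  7.9] 48.4
open 13.36 [572.2  -8.3  37.8] [-0.  -0.3 -0.4] 85.2
dome comp [ 296  161   44   44 1388] [317.5 182.7]
meter by dome [572.8  -7.9]
meter by outline [571.3 -10.8] median |res| px 1.1880326705161308
```

View pics/ov3.png

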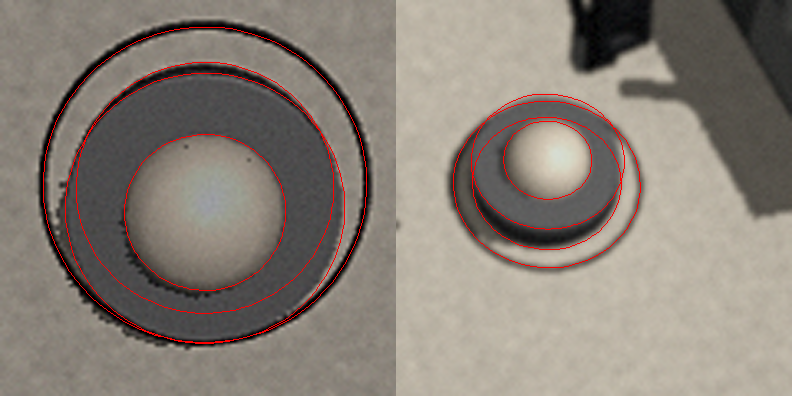

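The meter's rim now lies on the modelled position in both views, within about 2 mm of the circle's centre. Next is the knob, seen from close by.

```bash
python3 - <<'E'
from meas import *
ex=np.array([np.cos(1.914),np.sin(1.914)]);ey=np.array([-ex[1],ex[0]])
ctrl.movel([572.2,-9.3,230],vel=250); ctrl.movel([522,135,230],vel=200); grip(50,40); ctrl.dwell(.2)
st=sensors.state(); f=grab_frame('wrist')[...,::-1].copy(); cv2.imwrite('pics/w4.png',f); np.savez('w4.npz',position=st['position'],orientation=st['orientation'])
c=cam('wrist',st); print(st['time'],st['position'])
for off in(-4,0,30,60): print(off,px(c,[*(np.array([572.2,-9.3])+152.5*ex+off*ey),156]),px(c,[*(np.array([572.2,-9.3])+170*ex+off*ey),105]))
E
```

```text
16.4417 [522. 135. 230.]
-4 [319.6 218.5] [319. 179.]
0 [314.3 218.5] [314.5 179. ]
30 [274.5 218.6] [281.1 179. ]
60 [234.6 218.6] [247.6 179.1]
```

View pics/w4.png

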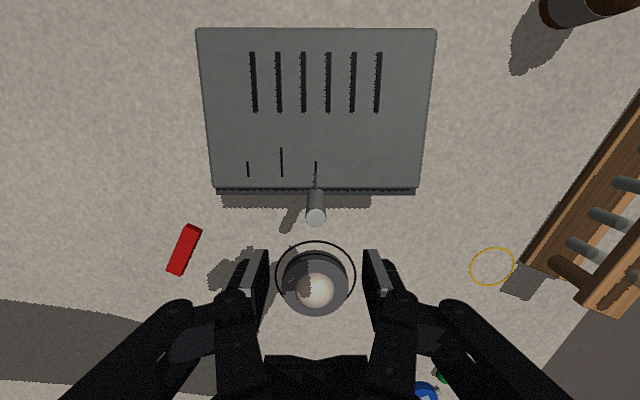

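The wrist view shows the knob top at (316,217), and the housing lines for closed, half and open at x = 316, 281 and 248. That agrees with the model, so I'll grasp it, find the closed stop and pull.

```bash
python3 - <<'E'
from meas import *
ex=np.array([np.cos(1.914),np.sin(1.914)]);ey=np.array([-ex[1],ex[0]])
def show(t):
    s=sensors.state(); print(t,round(s['time'],2),s['position'],'F ey,ex,z',s['wrist_force'][:2]@ey,s['wrist_force'][:2]@ex,s['wrist_force'][2],'op',round(s['opening'],1),'along',(s['position'][:2]-K)@ey); return s
K=np.array([572.2,-9.3])+153.5*ex-1.2*ey
ctrl.movel([*K,175],vel=150); print(ctrl.movel([*K,128],vel=60,max_force=6)); show('down')
grip(8,50); ctrl.dwell(.2); show('grip')
for d in(-1,-2,-3,2,4): 
    ctrl.movel([*(K+d*ey),128],vel=15); ctrl.dwell(.2); show(d)
E
```

```text
False
down 17.94 [521.9 135.7 128.3] F ey,ex,z 1.0381949927212968 0.31562813304703835 -0.7276005610117343 op 50.1 along -0.20610742899258447
grip 18.55 [521.8 135.6 128.4] F ey,ex,z 1.4327220161404008 -0.28168272705768077 6.116487892061404 op 14.9 along -0.07309741963251593
-1 19.0 [521.8 135.7 128.4] F ey,ex,z 5.451369944966354 -0.20201074349023615 7.26881759674524 op 15.1 along -0.14905129689803295
-2 19.45 [521.9 135.7 128.3] F ey,ex,z 11.037270283591898 -1.654601742382676 11.570169148528635 op 15.1 along -0.23905458895245368
-3 19.9 [522.  135.7 128.3] F ey,ex,z 15.738433467111005 -0.5731556076667109 14.415267081475575 op 14.4 along -0.33331152755779203
2 20.58 [520.5 135.2 128.4] F ey,ex,z -3.02637778942912 0.7744708598426229 5.7463859304654 op 14.6 along 1.2896147473400823
4 21.07 [518.6 134.5 128.4] F ey,ex,z -3.9074466518130735 0.8603439482332266 5.13638218521737 op 14.8 along 3.2400371672027597
```

```bash
python3 - <<'E'
from meas import *
ex=np.array([np.cos(1.914),np.sin(1.914)]);ey=np.array([-ex[1],ex[0]])
K=np.array([572.2,-9.3])+153.5*ex-1.2*ey
cmd=30
for k in range(3):
    ctrl.movel([*(K+cmd*ey),128],vel=25); ctrl.dwell(.3); s=sensors.state(); a=(s['position'][:2]-K)@ey
    print(cmd,round(a,2),s['time'],s['wrist_force'][:2]@ey,s['opening'],s['position'])
    if abs(a-29.9)<.2: break
    cmd+=29.9-a
st=s
f=grab_frame('wrist')[...,::-1].copy(); f2=grab_frame('scene')[...,::-1].copy()
cv2.imwrite('pics/w5.png',f); cv2.imwrite('pics/s5.png',f2)
a=cv2.resize(f[0:240,160:480],(400,300)); b=cv2.resize(f2[110:275,270:490],(400,300),interpolation=2)
cv2.imwrite('pics/v5.png',np.hstack([a,b]))
E
```

```text
30 28.79 22.5583 -6.5122086908300645 14.404857199775451 [494.6 126.  128.4]
31.108438920276495 29.89 23.1083 -5.484784612274274 14.212587561496642 [493.5 125.6 128.4]
```

View pics/v5.png

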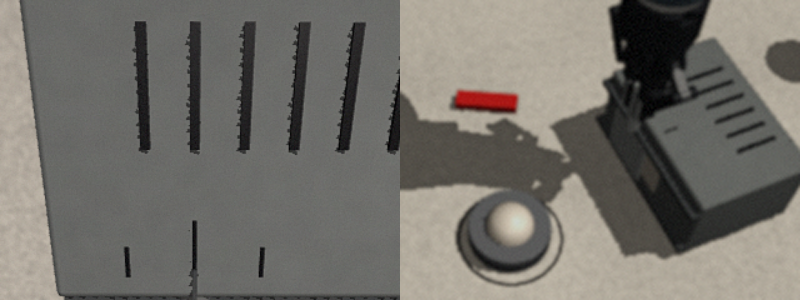

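The pointer lines up with the long half-travel line (both at x = 194 in the crop), and the meter is still in the circle. I'll check that it holds steady, then hand in.

```bash
python3 - <<'E'
from station import *
ctrl.dwell(1.5); s=sensors.state(); print(s['time'],s['position'],s['wrist_force'],s['opening']); ticket.close_job()
E
```

```text
24.7083 [493.55879195 125.614724   128.37937819] [4.75271517 3.27634814 3.70991293] 14.685443291810962
the job is handed in; nothing more can be done
```

The light meter is in the pencilled circle and the shutter is held open at half travel. I handed the job in at about 25 s, with the arm still gripping the knob against the spring.

- **Meter:** I slid it along the bench by its dome without lifting it. The first slide stopped about 4 mm short, so I re-gripped and nudged it once. It now sits within about 2 mm of the circle's centre. The two image fits disagreed by about 3 mm: the outline put it at (571.3, -10.8) and the dome at (572.8, -7.9), against a circle centre of (572.2, -9.3).
- **Shutter:** I found the closed stop by touch and drew the knob about 30.0 mm from it. The knob's pointer lined up with the long half line. After 1.5 s more the position had not changed, and the wrist force of about 5.6 N was close to the 6 N the spring should pull at half travel.
- **Bystanders:** The dish, red bar and other things were not touched as far as the pictures show. The last close-up covered only the lamp, meter and red bar.

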